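# Make up two kits from the stock

## Task

Make up the two kits in the trays from the stock standing near them, not from the similar things at the back and beyond the sealer: into the blue tray go the cream pot, in the large middle pocket, and the amber dropper bottle and the black cap, one in each of the two small pockets, either way round; into the yellow tray go the date stamp, in the rectangular pocket, and the glue stick, in the round one. Each thing must stand upright on the floor of its pocket, as it stood on the table, and the tally counter is not part of either kit, so leave it where it lies.

Things in the scene. Friction and masses are not known exactly. Their poses are not given: they have to be found in the camera images.
- pot_c (a point): Low round lidded pot, cream with a red band, 63 mm in diameter, 34 mm high, about 70 g. Point: its centre, 17 mm above its underside, z up. Keep the fingertips more than 10 mm above its underside, so that they stay clear of the tray when it is set down. 
- dropper_c (a point): Amber dropper bottle with a black rubber top, 102 mm high, standing; the body is 30 mm in diameter up to 62 mm above the underside, the collar 22 mm up to 75 mm, the rubber top 14 mm. Point: its centre, 51 mm above its underside, z up. 
- black_cap_c (a point): Plain black round cap like a small cup, open end up, 36 mm in diameter at the top and 36 mm high, light (14 g). Point: its centre, 18 mm above its underside, z up. Keep the fingertips more than 10 mm above its underside, so that they stay clear of the tray when it is set down. 
- stamp_c (a point): Self-inking date stamp, standing, black with a grey waist, 74 mm high. Foot 38 mm (its x) by 58 mm (its y), up to 30 mm above the underside; waist 30 mm by 50 mm from 30 to 52 mm; top 34 mm by 54 mm. Grip it across its x axis at the waist. Point: its centre, 37 mm above its underside, z up. At the start its x axis points within 0.45 rad of straight away from the robot's front (world x).
- glue_c (a point): Glue stick standing upright, blue cap above, white and blue barrel, 28 mm in diameter, 98 mm high. Point: its centre, 49 mm above its underside, z up. 
- counter_c (a point): White and grey hand tally counter lying on its back, 50 x 65 mm, 25 mm high; stays where it is. The point is 12.5 mm above its underside, over its middle.
- blue_tray: Blue-rimmed kit tray, 106 mm (x) by 240 mm (y). Fixed; origin: centre of underside, on the table; z up. Grey insert 9 mm high, rim 6 mm wide, 10 mm high. Pockets (white floors) 6 mm deep, floors 3 mm above the table, centres at x = 0: large round pocket, 84 mm in diameter, at the origin (y = 0); small round pockets, 58 mm in diameter, at y = +77 mm and y = -77 mm.
- yellow_tray: Yellow-rimmed kit tray, 106 mm (x) by 176 mm (y). Fixed; origin: centre of underside, on the table; z up. Grey insert 9 mm high, rim 6 mm wide, 10 mm high. Pockets (white floors) 6 mm deep, floors 3 mm above the table, centres at x = 0: round pocket, 54 mm in diameter, at y = +47 mm; rectangular pocket, 64 mm (x) by 84 mm (y), at y = -32 mm (stamp's y along it, either way round).
Not all that is in view belongs to the job. Several things look just like the part that bears black_cap_c: the one meant starts farthest to the robot's right.

How it is judged:
By the outcome, as a careful person would: the job done as asked, in the order asked, and still so for the second after the job is handed in, with the robot touching nothing.
It also fails if it takes over 122 s, if anything falls off the work surface, if the arm or the gripper's body presses on something with over 40 N, if the wrist force passes 120 N, or if a joint passes its speed limit or range.

## Robot

A 7-joint arm with a two-finger parallel gripper is mounted at the origin on a cart in front of the work surface, level with it; the furniture and walls round the work are solid. World frame = base frame: x ahead of the robot, y to its left, z up, the work surface at z = 0. Lengths are in mm, angles in rad, forces in N, time in s.
With the tool pointing down it reaches from about 425 to 875 mm from the base axis. Payload 9.9 kg.
Tool frame: the origin (TCP) lies on the centre line of the jaws, within the pads' length; the fingertips stand 22 mm ahead of it and the grasp point (between the pads) lies 3 mm ahead of it; z points along the fingers, y is the direction in which the jaws open and shut (so a half turn about z gives the same grasp; the last joint's range is limited). The gripper opens to 85 mm and grips with 20 to 120 N. Pads are 22 mm wide; open, the fingers measure 114 mm over their backs; the gripper's body (76 mm by 85 mm) begins 54 mm behind the grasp point. The pads swing forward as they close: fully open they stand 13 mm farther back than shut.
Start: joints at [1.107, 0.576, 0.025, 1.437, -0.015, 1.129, -0.057], TCP at [250.251, -626.901, 253.289] pointing down, gripper open.
Joint ranges: [-2.76, 2.76], [-0.34, 2.15], [-1.52, 1.57], [0.19, 2.46], [-1.09, 4.23], [0.17, 1.99], [-2.82, 2.82]. Speed limits (rad/s): [2.22, 2.22, 3.01, 3.01, 3.14, 3.14, 3.14].

## Interface

Orientations are given as a unit quaternion [w, x, y, z].
In Python, from plant import arm gives the robot as it stands.
- The arm moves only by the tool carry_out, never from a script. Its argument "deltas" is a list that holds one entry, the list of rows, each a list of 7 numbers: the turn, a rotation vector about the world's x, y, z in rad, then the shift along the world's x, y, z in mm, then the opening, from 0 (shut) to 1 (fully open). A call has 1 to 10 rows; each row is the pose to reach, as a shift and turn from the pose measured when the call began; what a row does not reach only later rows make up. A row lasts 1/8 s, in which the tool goes at most 62.5 mm and 10.7 degrees, less where a joint would pass 70% of its speed; a pose out of reach is approached as far as the arm can. A call with a gripper value outside its range is refused whole. The fingers move at their own pace and stop on an object; the grip force is fixed at half the most. Time passes only in rows, so rows that repeat a pose let the fingers close. It gives the time, the measured TCP pose, the force and the opening at its end, in the units of the state.
- arm.observe(): the state, without advancing time (a new reading comes with each control period).
- arm.camera(name): name is "scene" or "top"; returns a dict with "color" (420x560x3 uint8, red, green, blue), "fx", "fy", "cx", "cy" (pixels), "R" (3x3) and "t" (3): a world point X has camera coordinates R X + t. Camera axes: x right, y down, z forward; pixel columns grow to the right and rows downward; lengths in mm; the calibration is good to about 2 mm. A picture is of the moment at which its call begins. There is no depth.
- arm.hand_in(): hands the job in, once; it reports no verdict.
Trained networks look in a picture, given as the dict that the camera call returned (one of the last four; its "shot" number tells which), for a name from the list of things; names that differ only in an ending like _2 or _b are one class to them, and where a whole thing is asked for, a point or a joint stands for the part that bears it (a point fixed in the world has none). Each returns a list of dicts, best first, with "conf" (0 to 1); they miss things now and then, are a little off and sometimes report something else, mostly with a low value. They report only what shows in the picture. A call takes as long as a camera call. They do not tell look-alikes from the thing itself.
- arm.cut_out(picture, label): "pixels" (420x560 bool, what is visible of it) and "extent" ([left, top, right, bottom] in pixels, round what is visible of it).
The state is a dict: "time_s": time; "joints": joint angles; "dq": joint speeds; "joint_torque": joint torques, N m; "eef_pos": TCP position; "eef_rot": TCP orientation; "contact_force": force on the tool from outside, world axes, zero at the start; "torque": the same for the moment, N m; "width": opening from 0.0 (shut) to 1.0 (fully open).
Only numpy, scipy, OpenCV 4.12 (cv2) and the standard library are available. Lean on these libraries where they do the work, as an engineer would, in place of code of your own. Each camera call takes 0.05 s, during which the arm holds its last target.

## Working session

There is one attempt and no reset: what is moved stays moved. The work goes in short steps, Python scripts to look and compute and a tool call to move; the robot and the scene stay as the last step left them, time stands still between calls to the robot, and variables do not carry over. Pictures are saved under pics/ and viewed, and the job is handed in when it is done.

Besides the shell and the picture viewer there is one more tool, called after "Call:" by a JSON object that holds its "method" and its "body", one argument or row to a line. carry_out: Moves the arm, as the interface text tells. Its arguments: {"type":"object","properties":{"deltas":{"type":"array"}},"required":["deltas"]}

```bash
mkdir -p pics; ls
python3 - <<'E'
from plant import arm
import cv2,numpy as np
print(arm.observe())
for n in("scene","top"):
    c=arm.camera(n); cv2.imwrite(f"pics/{n}0.png",c["color"][:,:,::-1])
    print(n,c["fx"],c["fy"],c["cx"],c["cy"],c["R"],c["t"],c["shot"])
    for l in["pot_c","dropper_c","black_cap_c","stamp_c","glue_c","counter_c","blue_tray","yellow_tray"]:
        print(l,[(round(d["conf"],2),d["extent"]) for d in arm.cut_out(c,l)])
E
```

```text
pics
{'time_s': 0.0, 'joints': array([ 1.10723239,  0.57654477,  0.02484805,  1.43792167, -0.01500577,
        1.12902394, -0.05649571]), 'dq': array([-3.01056491e-04,  6.70096458e-05, -1.26068145e-03, -9.74539702e-04,
       -5.24576325e-04,  7.18133742e-04,  1.92614728e-03]), 'joint_torque': array([-3.50747068e-04, -7.65766382e+01,  2.25056849e+00, -2.85973763e+01,
        1.55092118e-02,  1.26202256e-02, -2.74286373e-05]), 'eef_pos': array([ 250.06867138, -626.50386724,  252.4293992 ]), 'eef_rot': array([-8.31829991e-04,  9.82023100e-01,  1.88758832e-01, -2.04262561e-04]), 'contact_force': array([-0.04856902,  0.41518086, -0.37115878]), 'torque': array([ 0.00312863,  0.01336633, -0.04061341]), 'width': 1.0007762790378922}
scene 464.014696447901 464.014696447901 277.0765713445946 217.08429781275723 [[-0.57574481 -0.81760207  0.00669067]
 [-0.57811794  0.40128932 -0.71045515]
 [ 0.57818471 -0.41290886 -0.70371067]] [402.26330632 326.88192671 830.35858795] 1
pot_c [(0.88, [205.2, 223.3, 237.7, 252.0])]
dropper_c [(0.74, [282.1, 166.6, 296.3, 203.3]), (0.53, [172.0, 252.8, 207.0, 288.
[... 486 characters left out ...]
54 [[ 0.01028351 -0.9998536   0.01367581]
 [-0.99620338 -0.0114264  -0.08630331]
 [ 0.08644695 -0.01273639 -0.99617504]] [102.97534496 553.39244623 851.37610878] 2
pot_c [(0.65, [222.7, 171.6, 249.3, 201.8]), (0.17, [152.2, 246.7, 176.6, 271.2])]
dropper_c [(0.54, [322.7, 162.0, 340.3, 181.9])]
black_cap_c [(0.82, [190.9, 264.4, 204.7, 284.7]), (0.8, [201.4, 233.1, 213.7, 245.2]), (0.73, [274.6, 170.8, 289.8, 192.0]), (0.69, [167.9, 164.9, 186.4, 181.8])]
stamp_c [(0.88, [165.2, 202.6, 199.3, 221.1])]
glue_c [(0.48, [323.4, 163.5, 338.3, 179.1])]
counter_c [(0.81, [154.4, 248.5, 176.8, 270.5])]
blue_tray [(0.85, [350.9, 236.7, 469.6, 287.1])]
yellow_tray [(0.6, [234.8, 226.4, 327.6, 280.6])]
```

Run:
```python
import cv2
a=cv2.imread("pics/scene0.png");b=cv2.imread("pics/top0.png")
cv2.imwrite("pics/s0c.png",cv2.resize(a[130:350,130:450],None,fx=2.5,fy=2.5,interpolation=cv2.INTER_CUBIC))
cv2.imwrite("pics/t0c.png",cv2.resize(b[120:320,110:490],None,fx=2.1,fy=2.1,interpolation=cv2.INTER_CUBIC))
```

```text
(no output)
```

View pics/s0c.png

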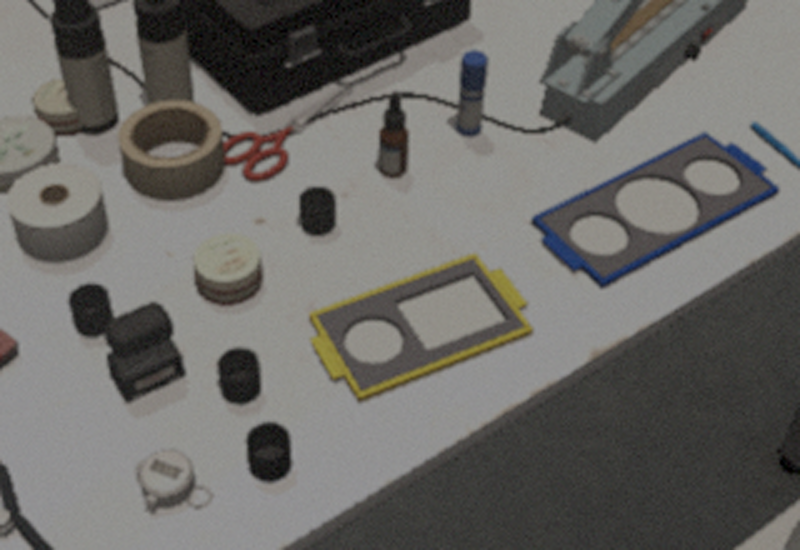

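View pics/t0c.png

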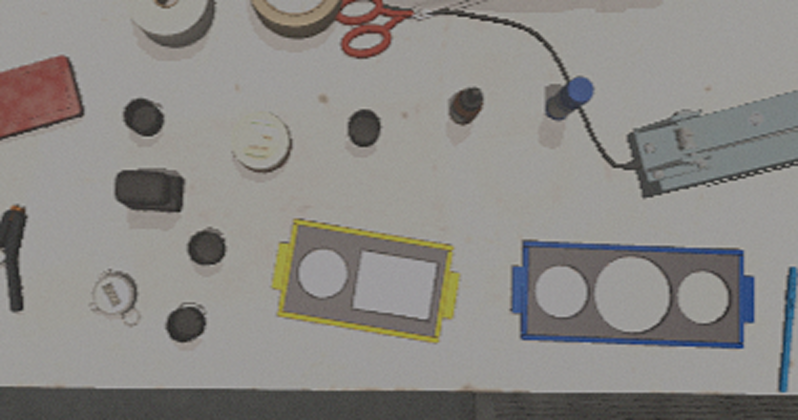

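View pics/scene0.png

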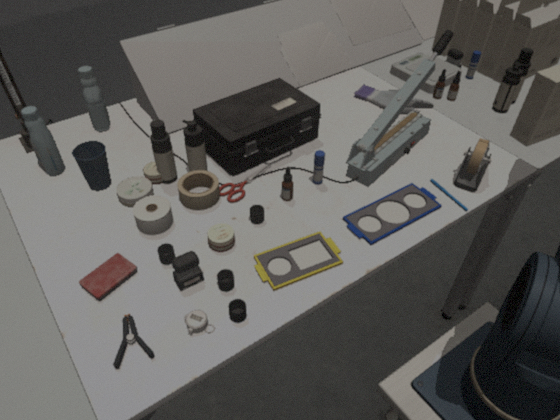

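View pics/top0.png

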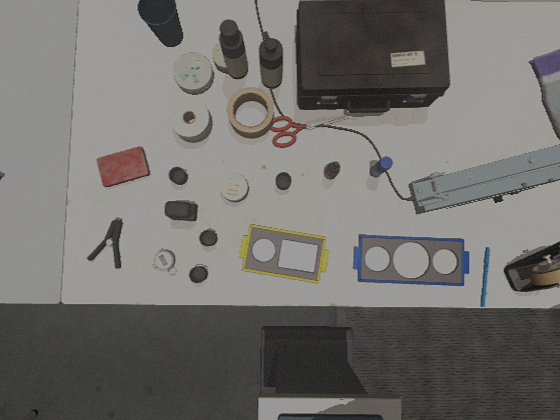

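```bash
cat > h.py <<'E'
import numpy as np, cv2
from scipy.optimize import minimize
def proj(c,X):
    X=np.atleast_2d(X); p=X@np.array(c["R"]).T+np.array(c["t"])
    return np.c_[c["fx"]*p[:,0]/p[:,2]+c["cx"],c["fy"]*p[:,1]/p[:,2]+c["cy"]]
def back(c,uv,z):
    R=np.array(c["R"]);t=np.array(c["t"]);o=-R.T@t
    d=R.T@np.array([(uv[0]-c["cx"])/c["fx"],(uv[1]-c["cy"])/c["fy"],1]); return o+d*(z-o[2])/d[2]
th=np.linspace(0,2*np.pi,32,endpoint=False)
def cyl(r,z0,z1): return np.array([[r*np.cos(a),r*np.sin(a),z] for z in(z0,z1) for a in th])
def box(a,b,z0,z1): return np.array([[sx*a/2,sy*b/2,z] for z in(z0,z1) for sx in(-1,1) for sy in(-1,1)])
M={"pot_c":[cyl(31.5,0,34)],"dropper_c":[cyl(15,0,62),cyl(11,62,75),cyl(7,75,102)],"black_cap_c":[cyl(18,0,36)],
"glue_c":[cyl(14,0,98)],"stamp_c":[box(38,58,0,30),box(30,50,30,52),box(34,54,52,74)]}
S=4
def sil(c,name,p,z=0):
    x,y,w=p; Rz=np.array([[np.cos(w),-np.sin(w),0],[np.sin(w),np.cos(w),0],[0,0,1]])
    m=np.zeros((420*S,560*S),np.uint8)
    for part in M[name]:
        q=proj(c,part@Rz.T+[x,y,z]); h=cv2.convexHull(np.round((q+.5)*S).astype(np.int32)); cv2.fillConvexPoly(m,h,1)
    return cv2.resize(m.astype(np.float32),(560,420),interpolation=cv2.INTER_AREA)
def fit(name,views,p0,yaw=False,z=0):
    def f(v):
        p=(v[0],v[1],v[2]/50 if yaw else 0); s=0
        for c,m in views:
            a=sil(c,name,p,z); s+=1-np.minimum(a,m).sum()/np.maximum(a,m).sum()
        return s
    v0=np.array([p0[0],p0[1],0.0][:3 if yaw else 2]); 
    r=minimize(f,v0,method="Nelder-Mead",options=dict(initial_simplex=np.vstack([v0]+[v0+15*e for e in np.eye(len(v0))]),xatol=.3,fatol=1e-4))
    return r.x,r.fun/len(views)
E
cat > a.py <<'E'
from plant import arm; from h import *
import pickle
cs={n:arm.camera(n) for n in("scene","top")}
D={}
G={"pot_c":(235,187),"dropper_c":(331,172),"black_cap_c":(283,181),"stamp_c":(181,211),"glue_c":(377,171)}
for n in G:
    p0=back(cs["top"],G[n],20)[:2]; vs=[]
    for v,c in cs.items():
        best=None
        for d in arm.cut_out(c,n):
            e=d["extent"]; q=proj(c,[*p0,20 if n in("pot_c","black_cap_c") else 45])[0]
            dist=np.hypot((e[0]+e[2])/2-q[0],(e[1]+e[3])/2-q[1])
            if dist<14 and (best is None or dist<best[0]): best=(dist,d)
        if best: vs.append((c,best[1]["pixels"].astype(np.float32))); D[n,v]=best[1]
        print(n,v,p0.round(),best and (round(best[0],1),best[1]["conf"],best[1]["extent"]))
    for k in ([vs]+[[a] for a in vs]):
        if k: print("  ",fit(n,k,p0,n=="stamp_c"))
pickle.dump((cs,D),open("d.pkl","wb"))
E
python3 a.py
python3 - <<'E'
import pickle,cv2; from h import *
cs,_=pickle.load(open("d.pkl","rb"))
im=cs["top"]["color"]; g=cv2.GaussianBlur(im,(3,3),0).min(2)
for (u,v) in [(263,250),(299,255),(377,259),(411,260),(445,261)]:
    for t in (135,150,):
        m=(g>(g[v,u].astype(int)+105)/2).astype(np.uint8) 
    n,l,s,ce=cv2.connectedComponentsWithStats(m,connectivity=4); k=l[v,u]
    print((u,v),g[v,u],s[k],ce[k].round(1),back(cs["top"],ce[k],3).round(1))
E
```

```text
pot_c scene [614. 216.] (np.float64(4.2), 0.97, [204.5, 226.3, 236.3, 253.2])
pot_c top [614. 216.] (np.float64(0.4), 0.71, [221.2, 172.7, 249.6, 201.4])
   (array([613.34484168, 219.49117051]), np.float64(0.09817978739738464))
   (array([615.300192  , 219.04340201]), np.float64(0.10299360752105713))
   (array([612.78707746, 219.15558456]), np.float64(0.0882883071899414))
dropper_c scene [651.  -1.] None
dropper_c top [651.  -1.] (np.float64(3.0), 0.46, [321.4, 162.5, 337.8, 177.8])
   (array([652.83163328,   0.67086361]), np.float64(0.0946049690246582))
   (array([652.83163328,   0.67086361]), np.float64(0.0946049690246582))
black_cap_c scene [629. 107.] None
black_cap_c top [629. 107.] (np.float64(1.8), 0.8, [275.8, 172.5, 289.2, 193.0])
   (array([629.37085525, 108.72196314]), np.float64(0.06343191862106323))
   (array([629.37085525, 108.72196314]), np.float64(0.06343191862106323))
stamp_c scene [558. 335.] (np.float64(4.2), 0.96, [172.1, 252.1, 205.2, 289.7])
stamp_c top [558. 335.] (np.float64(5.8), 0.76, [168.1, 202.3, 198.9, 222.0])
   (array([558.35203416, 333.48374609,  -6.3
[... 267 characters left out ...]
, [313.1, 150.1, 323.5, 184.1])
glue_c top [ 655. -106.] (np.float64(2.0), 0.55, [366.6, 156.6, 394.4, 177.2])
   (array([ 658.08911888, -104.39167921]), np.float64(0.15415328741073608))
   (array([ 658.88918518, -105.02536182]), np.float64(0.15444332361221313))
   (array([ 658.290053 , -105.0259224]), np.float64(0.14756643772125244))
(263, 250) 155 [253 239  22  22 389] [263.4 249.6] [473.7 150.1   3. ]
(299, 255) 155 [279 240  38  32 954] [297.5 255.5] [461.2  72.5   3. ]
(377, 259) 153 [365 247  24  24 454] [376.5 258.4] [ 456.3 -107.5    3. ]
(411, 260) 151 [393 243  35  35 966] [410.3 259.9] [ 453.8 -184.6    3. ]
(445, 261) 150 [433 250  23  24 436] [444.1 261.2] [ 451.5 -261.9    3. ]
```

Call:
{"method": "carry_out", "body": {
  "deltas": [
    [[0, 0, 0.12, 24, 56, 0, 1], [0, 0, 0.24, 48, 112, 0, 1], [0, 0, 0.36, 72, 168, 0, 1], [0, 0, 0.48, 96, 224, 0, 1], [0, 0, 0.6, 120, 280, 0, 1], [0, 0, 0.72, 144, 336, 0, 1], [0, 0, 0.84, 168, 392, 0, 1], [0, 0, 0.96, 192, 448, 0, 1], [0, 0, 1.08, 216, 504, 0, 1], [0, 0, 1.19, 240, 560, 0, 1]]
  ]
}}

```text
time_s: 2.75
eef_pos: [490.9, -65.2, 253.7]
eef_rot: [0.0, 0.706, 0.708, 0.0]
contact_force: [2.0, -1.0, 0.4]
width: 1.0
```

Call:
{"method": "carry_out", "body": {
  "deltas": [
    [[0, 0, 0, 24, 57, 0, 1], [0, 0, 0, 49, 114, 0, 1], [0, 0, 0, 74, 171, 0, 1], [0, 0, 0, 98, 228, 0, 1], [0, 0, 0, 122, 284.5, -20, 1], [0, 0, 0, 122, 284.5, -75, 1], [0, 0, 0, 122, 284.5, -130, 1], [0, 0, 0, 122, 284.5, -160, 1], [0, 0, 0, 122, 284.5, -160, 1]]
  ]
}}

```text
time_s: 3.88
eef_pos: [611.6, 218.6, 91.4]
eef_rot: [-0.0, 0.706, 0.708, -0.002]
contact_force: [-1.0, 0.1, 0.0]
width: 1.003
```

```bash
cat > p.py <<'E'
from plant import arm; from h import *
import sys
tag=sys.argv[1]; o=arm.observe(); print(o["time_s"],o["eef_pos"].round(1),o["eef_rot"].round(3),round(o["width"],3),o["contact_force"].round(1))
P=[float(a) for a in sys.argv[2:5]]
out=[]
for n in("scene","top"):
    c=arm.camera(n); u=proj(c,P)[0]; a=cv2.getRectSubPix(c["color"],(130,130),(float(u[0]),float(u[1])))
    a=cv2.resize(np.clip(a.astype(float)*1.6,0,255).astype(np.uint8),(390,390),interpolation=cv2.INTER_CUBIC); out.append(a); print(n,u.round(1))
cv2.imwrite(f"pics/{tag}.png",np.hstack(out)[:,:,::-1])
E
python3 p.py a1 613 219 40
```

```text
3.875 [611.6 218.6  91.4] [-0.     0.706  0.708 -0.002] 1.003 [-1.   0.1  0. ]
scene [220.7 231. ]
top [232.4 185.9]
```

View pics/a1.png

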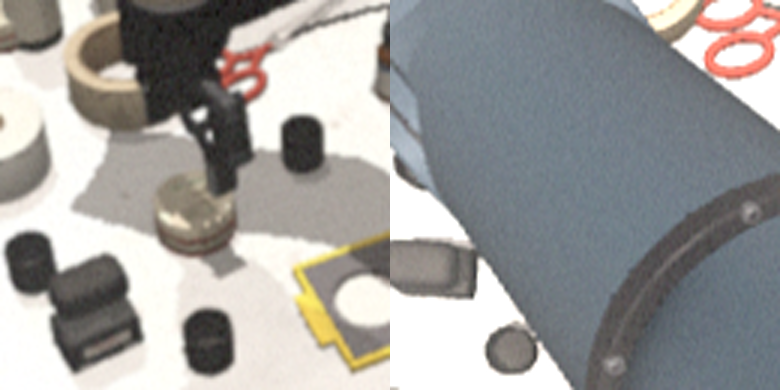

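Run:
```python
import pickle; from h import *
cs,_=pickle.load(open("d.pkl","rb")); c=cs["scene"]; print(-np.array(c["R"]).T@np.array(c["t"]))
for dx in(-50,-42,42,50):
  for z in (70,80,90): print(dx,z,(proj(c,[611.6+dx,218.6,z])[0]-[220.7-65,231-65])*3)
```

```text
[-59.52332595 540.57950641 813.87573813]
-50 70 [227.96848174 208.35765556]
-50 80 [227.11073572 198.93574993]
-50 90 [226.24093533 189.3814332 ]
-42 70 [222.30091557 201.79697966]
-42 80 [221.40771936 192.37252021]
-42 90 [220.5020283  182.81622269]
42 70 [165.75336042 136.33851466]
42 80 [164.52621828 126.91130903]
42 90 [163.28270026 117.35829986]
50 70 [160.63476876 130.4133221 ]
50 80 [159.3791701  120.98790684]
50 90 [158.10688897 111.43726116]
```

Call:
{"method": "carry_out", "body": {
  "deltas": [
    [[0, 0, 0, 1.5, 0.5, -40, 1], [0, 0, 0, 1.5, 0.5, -60, 1], [0, 0, 0, 1.5, 0.5, -60, 0.4], [0, 0, 0, 1.5, 0.5, -60, 0.4], [0, 0, 0, 1.5, 0.5, -60, 0.4], [0, 0, 0, 1.5, 0.5, -60, 0.4], [0, 0, 0, 1.5, 0.5, -60, 0.4]]
  ]
}}

```text
time_s: 4.85
eef_pos: [615.7, 220.4, 36.1]
eef_rot: [0.001, 0.706, 0.708, 0.002]
contact_force: [0.0, -0.2, 6.9]
width: 0.708
```

```bash
python3 p.py a2 613 219 40
```

```text
4.85 [615.7 220.4  36.1] [0.001 0.706 0.708 0.002] 0.708 [ 0.  -0.2  6.9]
scene [220.7 231. ]
top [232.4 185.9]
```

View pics/a2.png

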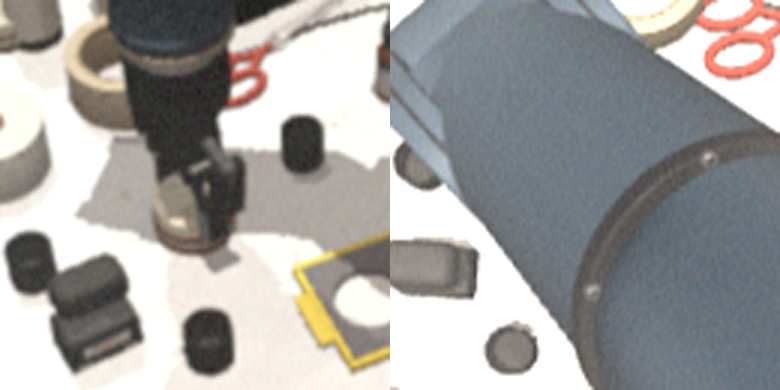

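Call:
{"method": "carry_out", "body": {
  "deltas": [
    [[0, 0, 0, 0, 0, 20, 0.4], [0, 0, 0, 0, 0, 60, 0.4], [0, 0, 0, 0, 0, 110, 0.4], [0, 0, 0, -15, -40, 110, 0.4], [0, 0, 0, -35, -90, 110, 0.4], [0, 0, 0, -55, -140, 110, 0.4], [0, 0, 0, -75, -190, 110, 0.4]]
  ]
}}

```text
time_s: 5.82
eef_pos: [540.3, 29.0, 147.6]
eef_rot: [0.002, 0.706, 0.708, 0.002]
contact_force: [0.2, -0.7, -0.4]
width: 0.71
```

```bash
python3 p.py a3 540 30 130
```

```text
5.825 [540.3  29.  147.6] [0.002 0.706 0.708 0.002] 0.71 [ 0.2 -0.7 -0.4]
scene [307.3 187.8]
top [322.8 216.6]
```

View pics/a3.png

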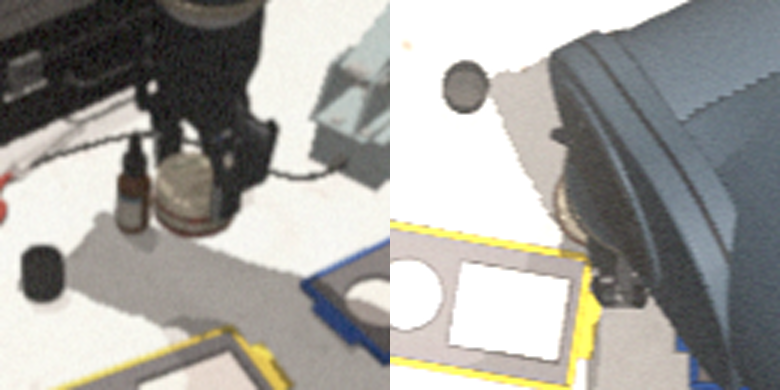

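Run:
```python
import pickle; from h import *
cs,_=pickle.load(open("d.pkl","rb")); c=cs["scene"]
for dx in(-31.5,-40):
  for z in (0,10,20,30): print(dx,z,((proj(c,[614+dx,219.5,z])[0]-[220.7-65,231-65])*3).round(), ((proj(c,[540.3+dx,29,z+112])[0]-[307.3-65,187.8-65])*3).round())
import cv2
a=cv2.imread("pics/a2.png")[100:300,100:300];b=cv2.imread("pics/a3.png")[100:300,100:300]
cv2.imwrite("pics/a23.png",cv2.resize(np.hstack([a,b]),None,fx=2,fy=2))
```

```text
-31.5 0 [219. 254.] [221. 235.]
-31.5 10 [218. 246.] [222. 225.]
-31.5 20 [217. 237.] [222. 215.]
-31.5 30 [216. 228.] [223. 205.]
-40 0 [224. 261.] [228. 242.]
-40 10 [223. 253.] [229. 232.]
-40 20 [223. 244.] [230. 222.]
-40 30 [222. 235.] [231. 212.]
```

View pics/a23.png

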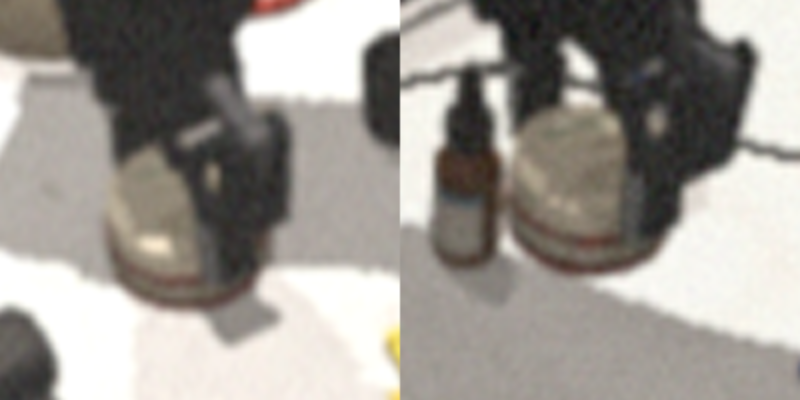

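Call:
{"method": "carry_out", "body": {
  "deltas": [
    [[0, 0, 0, -20, -50, 0, 0.4], [0, 0, 0, -40, -100, 0, 0.4], [0, 0, 0, -60, -150, 0, 0.4], [0, 0, 0, -80, -200, 0, 0.4], [0, 0, 0, -86.5, -213.5, -30, 0.4], [0, 0, 0, -86.5, -213.5, -75, 0.4], [0, 0, 0, -86.5, -213.5, -95, 0.4], [0, 0, 0, -86.5, -213.5, -95, 0.4], [0, 0, 0, -86.5, -213.5, -95, 0.4]]
  ]
}}

```text
time_s: 7.05
eef_pos: [453.0, -190.0, 53.3]
eef_rot: [0.003, 0.709, 0.705, -0.0]
contact_force: [-0.6, -1.0, -0.4]
width: 0.712
```

```bash
python3 p.py a4 454 -185 20
```

```text
7.05 [ 453.  -190.    53.3] [ 0.003  0.709  0.705 -0.   ] 0.712 [-0.6 -1.  -0.4]
scene [394.5 207.4]
top [413.1 260. ]
```

View pics/a4.png

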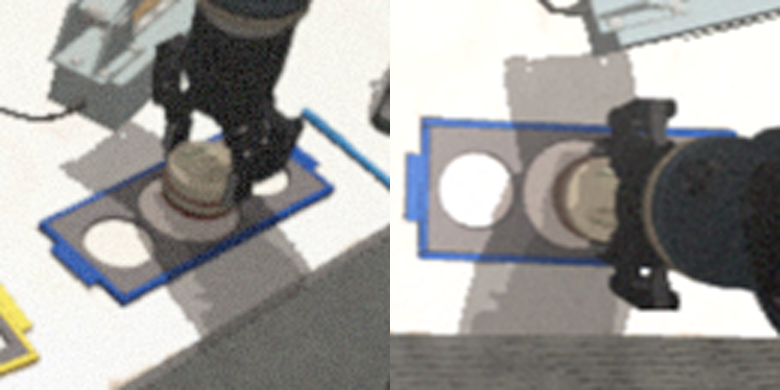

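Run:
```python
from plant import arm; from h import *
import pickle
for i in range(2):
    c=arm.camera("top"); o=arm.observe(); print(o["time_s"],o["eef_pos"].round(1),o["joints"].round(3))
cs={"top":c,"scene":arm.camera("scene")}
d=[arm.cut_out(cs[n],"pot_c") for n in cs]
for (n,c),dd in zip(cs.items(),d):
    for q in dd:
        print(n,q["conf"],q["extent"])
        if n=="scene":
            for z in (14,17,20):print(z,fit("pot_c",[(c,q["pixels"].astype(np.float32))],(454,-188),z=z))
print(back(cs["top"],(402.4,260),45), proj(cs["top"],[454,-186,17]))
```

```text
7.2 [ 452.8 -190.3   53.2] [ 0.525  0.612 -0.331  2.125  0.438  0.464 -0.15 ]
7.25 [ 452.6 -190.2   53. ] [ 0.525  0.612 -0.331  2.125  0.438  0.464 -0.15 ]
top 0.86 [401.3, 245.3, 425.5, 274.4]
scene 0.91 [382.7, 189.5, 408.3, 215.6]
14 (array([ 455.29131969, -192.71292801]), np.float64(0.17222720384597778))
17 (array([ 453.25991327, -190.22321734]), np.float64(0.1767691969871521))
20 (array([ 451.29905888, -186.31810631]), np.float64(0.18299299478530884))
[ 454.4554806  -153.04932872   45.        ] [[413.03752726 259.98255862]]
```

Call:
{"method": "carry_out", "body": {
  "deltas": [
    [[0, 0, 0, 1, 2.5, -6, 0.4], [0, 0, 0, 1, 2.5, -10, 0.4], [0, 0, 0, 1, 2.5, -13, 0.4], [0, 0, 0, 1, 2.5, -13, 0.4], [0, 0, 0, 1, 2.5, -13, 0.4]]
  ]
}}

```text
time_s: 8.02
eef_pos: [453.3, -187.7, 39.4]
eef_rot: [0.002, 0.709, 0.705, -0.0]
contact_force: [0.2, -0.8, 0.9]
width: 0.71
```

```bash
python3 p.py a5 454 -185 20
```

```text
8.025 [ 453.3 -187.7   39.4] [ 0.002  0.709  0.705 -0.   ] 0.71 [ 0.2 -0.8  0.9]
scene [394.5 207.4]
top [413.1 260. ]
```

View pics/a5.png

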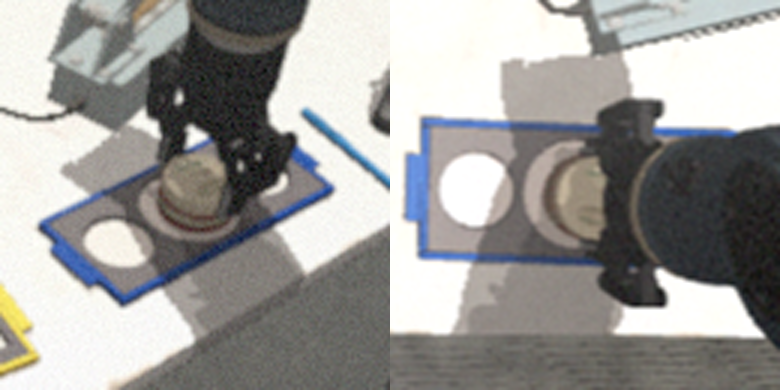

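Call:
{"method": "carry_out", "body": {
  "deltas": [
    [[0, 0, 0, 0.5, 0, -1.5, 0.4], [0, 0, 0, 0.5, 0, -1.5, 0.4], [0, 0, 0, 0.5, 0, -1.5, 1], [0, 0, 0, 0.5, 0, -1.5, 1], [0, 0, 0, 0.5, 0, -1.5, 1], [0, 0, 0, 0.5, 0, 5, 1], [0, 0, 0, 0.5, 0, 50, 1], [0, 0, 0, 0.5, 0, 110, 1], [0, 0, 0, 0.5, 0, 160, 1], [0, 0, 0, 0.5, 0, 160, 1]]
  ]
}}

```text
time_s: 9.38
eef_pos: [455.5, -188.2, 203.4]
eef_rot: [0.006, 0.709, 0.705, 0.001]
contact_force: [-0.1, 0.2, -0.5]
width: 1.004
```

```bash
python3 p.py a6 454 -185 20
```

```text
9.375 [ 455.5 -188.2  203.4] [0.006 0.709 0.705 0.001] 1.004 [-0.1  0.2 -0.5]
scene [394.5 207.4]
top [413.1 260. ]
```

View pics/a6.png

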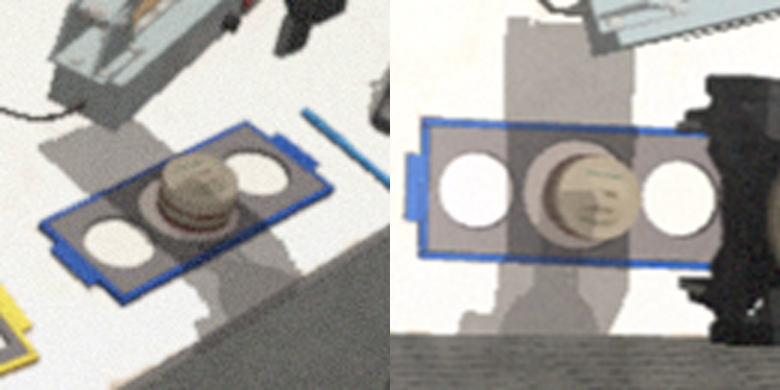

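```bash
cat > q.py <<'E'
from plant import arm; from h import *
import sys
n=sys.argv[1]; p0=[float(a) for a in sys.argv[2:4]]; z=float(sys.argv[4]); V=[]
for v in("scene","top"):
    c=arm.camera(v); best=None; q=proj(c,[*p0,z+30])[0]
    for d in arm.cut_out(c,n):
        e=d["extent"]; dist=np.hypot((e[0]+e[2])/2-q[0],(e[1]+e[3])/2-q[1])
        if dist<25 and (best is None or dist<best[0]): best=(dist,d)
    if best: V.append((c,best[1]["pixels"].astype(np.float32))); print(v,best[1]["conf"],best[1]["extent"])
for k in ([V]+[[a] for a in V]):
    if k: print("  ",fit(n,k,p0,n=="stamp_c",z))
E
python3 q.py pot_c 454 -186 3
```

```text
scene 0.73 [383.2, 193.6, 410.4, 218.8]
top 0.73 [400.7, 245.2, 437.1, 273.2]
   (array([ 452.73710152, -188.38936044]), np.float64(0.07124045491218567))
   (array([ 452.61355007, -189.1546703 ]), np.float64(0.08418703079223633))
   (array([ 452.75948962, -188.04008209]), np.float64(0.05608069896697998))
```

```bash
python3 q.py dropper_c 653 1 0; python3 q.py black_cap_c 629 109 0
```

```text
scene 0.54 [281.9, 168.3, 296.1, 200.4]
top 0.66 [323.8, 159.1, 336.6, 178.7]
   (array([651.94897819,   0.76884723]), np.float64(0.1833157241344452))
   (array([651.70106585,  -1.08168589]), np.float64(0.21523809432983398))
   (array([652.46494523,   1.24483271]), np.float64(0.13263213634490967))
top 0.74 [275.4, 171.4, 290.5, 191.1]
   (array([629.91778784, 108.72012134]), np.float64(0.048122942447662354))
   (array([629.91778784, 108.72012134]), np.float64(0.048122942447662354))
```

Call:
{"method": "carry_out", "body": {
  "deltas": [
    [[0, 0, 0, 10, 58, 0, 1], [0, 0, 0, 40, 112, 0, 1], [0, 0, 0, 80, 155, 0, 1], [0, 0, 0, 135, 180, 0, 1], [0, 0, 0, 190, 189, 0, 1], [0, 0, 0, 197, 189, -10, 1], [0, 0, 0, 197, 189, -20, 1], [0, 0, 0, 197, 189, -20, 1]]
  ]
}}

```text
time_s: 11.08
eef_pos: [649.0, 0.7, 178.2]
eef_rot: [0.002, 0.709, 0.705, -0.002]
contact_force: [-0.5, 0.3, 0.3]
width: 0.999
```

```bash
python3 p.py b1 652 1 60
```

```text
11.075 [649.    0.7 178.2] [ 0.002  0.709  0.705 -0.002] 0.999 [-0.5  0.3  0.3]
scene [287.6 180.3]
top [332.4 167.9]
```

View pics/b1.png

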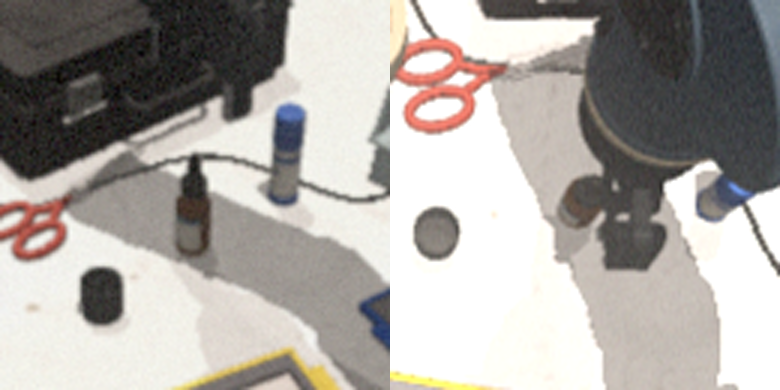

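Call:
{"method": "carry_out", "body": {
  "deltas": [
    [[0, 0, 0, 3, 0, -50, 1], [0, 0, 0, 3, 0, -100, 1], [0, 0, 0, 3, 0, -117, 1], [0, 0, 0, 3, 0, -117, 1], [0, 0, 0, 3, 0, -117, 0], [0, 0, 0, 3, 0, -117, 0], [0, 0, 0, 3, 0, -117, 0], [0, 0, 0, 3, 0, -117, 0], [0, 0, 0, 3, 0, -117, 0], [0, 0, 0, 3, 0, -117, 0]]
  ]
}}

```text
time_s: 12.42
eef_pos: [653.5, 0.9, 63.9]
eef_rot: [0.003, 0.709, 0.705, -0.0]
contact_force: [-1.5, -0.9, 7.4]
width: 0.328
```

```bash
python3 p.py b2 652 1 60
```

```text
12.425 [653.5   0.9  63.9] [ 0.003  0.709  0.705 -0.   ] 0.328 [-1.5 -0.9  7.4]
scene [287.6 180.3]
top [332.4 167.9]
```

View pics/b2.png

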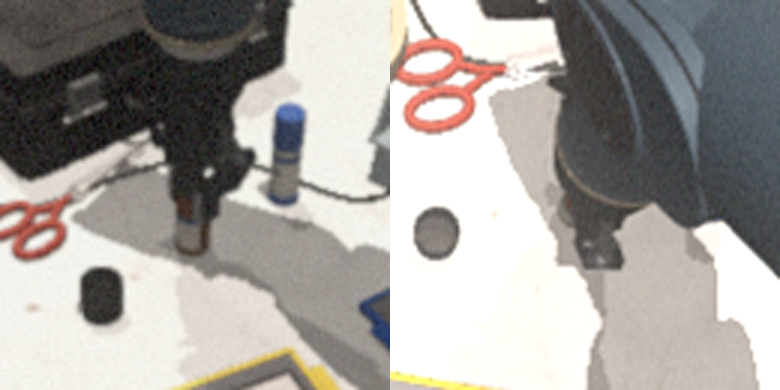

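Call:
{"method": "carry_out", "body": {
  "deltas": [
    [[0, 0, 0, 0, 0, 20, 0], [0, 0, 0, 0, 0, 65, 0], [0, 0, 0, -10, 0, 110, 0], [0, 0, 0, -60, -10, 110, 0], [0, 0, 0, -110, -30, 110, 0], [0, 0, 0, -150, -65, 110, 0], [0, 0, 0, -172, -115, 110, 0], [0, 0, 0, -187, -168, 110, 0], [0, 0, 0, -198, -220, 110, 0], [0, 0, 0, -202, -263, 110, 0]]
  ]
}}

```text
time_s: 13.78
eef_pos: [450.7, -264.5, 175.3]
eef_rot: [0.004, 0.71, 0.704, -0.0]
contact_force: [0.7, 0.1, -0.9]
width: 0.327
```

```bash
python3 p.py b3 452 -262 60
```

```text
13.775 [ 450.7 -264.5  175.3] [ 0.004  0.71   0.704 -0.   ] 0.327 [ 0.7  0.1 -0.9]
scene [420.  184.1]
top [455.5 261.9]
```

View pics/b3.png

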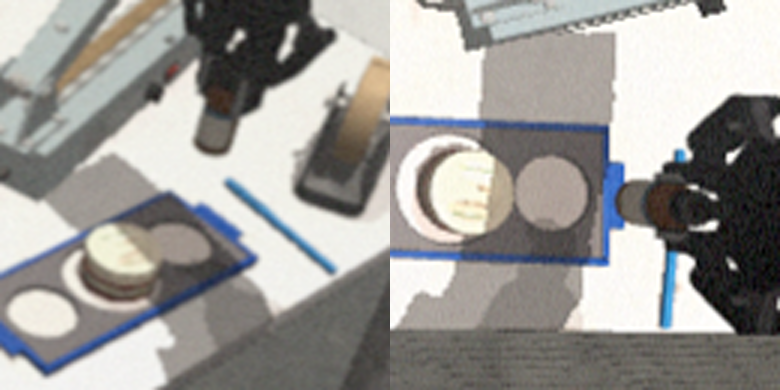

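Call:
{"method": "carry_out", "body": {
  "deltas": [
    [[0, 0, 0, 1, 2, -45, 0], [0, 0, 0, 1, 2, -80, 0], [0, 0, 0, 1, 2, -97, 0], [0, 0, 0, 1, 2, -97, 0], [0, 0, 0, 1, 2, -97, 0]]
  ]
}}

```text
time_s: 14.5
eef_pos: [452.0, -265.6, 79.1]
eef_rot: [0.005, 0.712, 0.702, -0.001]
contact_force: [0.3, 0.2, -0.5]
width: 0.328
```

```bash
python3 p.py b4 452 -262 20
```

```text
14.5 [ 452.  -265.6   79.1] [ 0.005  0.712  0.702 -0.001] 0.328 [ 0.3  0.2 -0.5]
scene [416.5 196. ]
top [447.4 261.3]
```

View pics/b4.png

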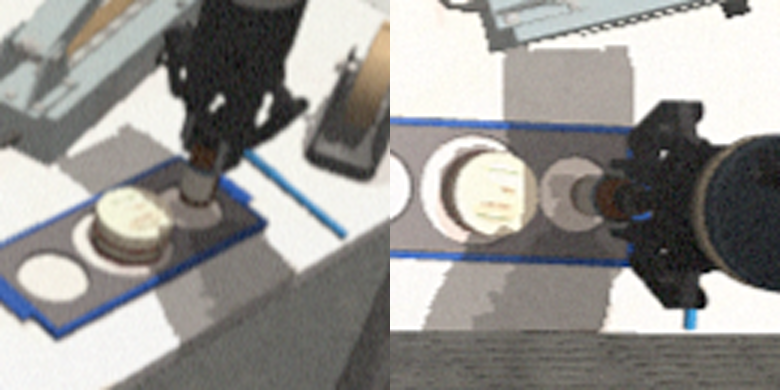

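Call:
{"method": "carry_out", "body": {
  "deltas": [
    [[0, 0, 0, 0, 4, -6, 0], [0, 0, 0, 0, 4, -10, 0], [0, 0, 0, 0, 4, -12, 0], [0, 0, 0, 0, 4, -12, 0]]
  ]
}}

```text
time_s: 15.1
eef_pos: [451.8, -261.8, 66.9]
eef_rot: [0.005, 0.712, 0.702, -0.001]
contact_force: [-0.9, -0.3, -1.0]
width: 0.326
```

Call:
{"method": "carry_out", "body": {
  "deltas": [
    [[0, 0, 0, 0, 0, -1, 0], [0, 0, 0, 0, 0, -1, 0], [0, 0, 0, 0, 0, -1, 0]]
  ]
}}

```text
time_s: 15.48
eef_pos: [452.0, -262.0, 66.7]
eef_rot: [0.005, 0.712, 0.702, -0.001]
contact_force: [-2.1, 1.0, 13.4]
width: 0.328
```

```bash
python3 p.py b5 452 -262 20
```

```text
15.475 [ 452.  -262.    66.7] [ 0.005  0.712  0.702 -0.001] 0.328 [-2.1  1.  13.4]
scene [416.5 196. ]
top [447.4 261.3]
```

View pics/b5.png

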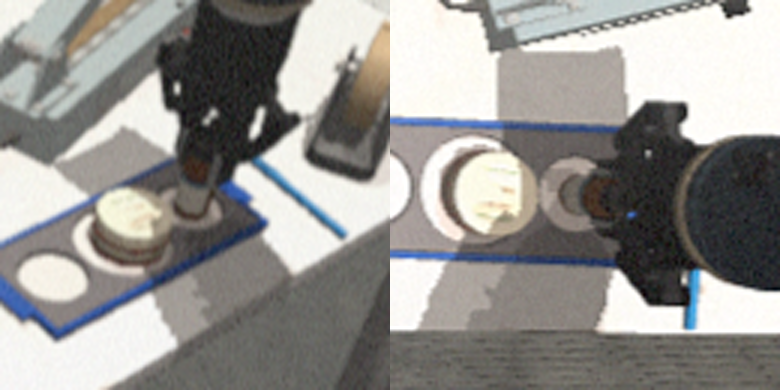

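Call:
{"method": "carry_out", "body": {
  "deltas": [
    [[0, 0, 0, 0, 0, 0.5, 0.5], [0, 0, 0, 0, 0, 0.5, 1], [0, 0, 0, 0, 0, 0.5, 1], [0, 0, 0, 0, 0, 0.5, 1], [0, 0, 0, 0, 0, 40, 1], [0, 0, 0, 0, 0, 100, 1], [0, 0, 0, 0, 0, 140, 1], [0, 0, 0, 0, 0, 140, 1]]
  ]
}}

```text
time_s: 16.58
eef_pos: [453.4, -262.6, 209.7]
eef_rot: [0.008, 0.712, 0.702, -0.0]
contact_force: [0.6, -0.6, -1.0]
width: 0.996
```

```bash
python3 p.py b6 452 -262 20;python3 q.py dropper_c 452 -262 3
```

```text
16.575 [ 453.4 -262.6  209.7] [ 0.008  0.712  0.702 -0.   ] 0.996 [ 0.6 -0.6 -1. ]
scene [416.5 196. ]
top [447.4 261.3]
scene 0.54 [412.0, 172.5, 425.8, 204.5]
top 0.63 [435.7, 254.7, 467.1, 267.4]
   (array([ 452.03017742, -262.03115369]), np.float64(0.200800359249115))
   (array([ 451.89710689, -260.59194398]), np.float64(0.2925344705581665))
   (array([ 452.12203693, -261.35242891]), np.float64(0.10783141851425171))
```

View pics/b6.png

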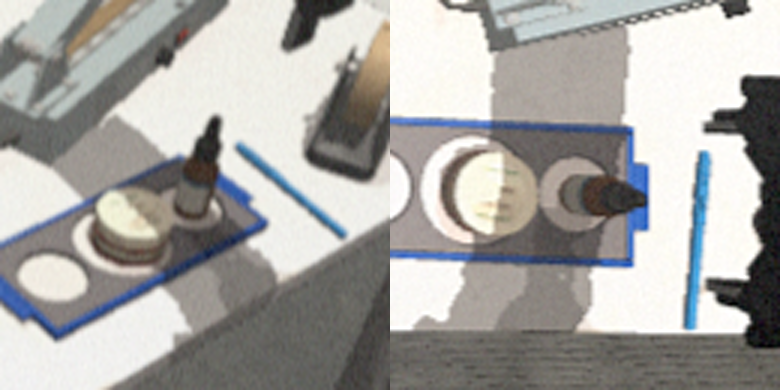

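Call:
{"method": "carry_out", "body": {
  "deltas": [
    [[0.011, 0.011, 0.014, 5, 58, 0, 1], [0.011, 0.011, 0.014, 15, 117, 0, 1], [0.011, 0.011, 0.014, 30, 176, 0, 1], [0.011, 0.011, 0.014, 50, 233, 0, 1], [0.011, 0.011, 0.014, 80, 287, 0, 1], [0.011, 0.011, 0.014, 115, 335, 0, 1], [0.011, 0.011, 0.014, 155, 371, -20, 1], [0.011, 0.011, 0.014, 177, 371.5, -70, 1], [0.011, 0.011, 0.014, 177, 371.5, -110, 1], [0.011, 0.011, 0.014, 177, 371.5, -110, 1]]
  ]
}}

```text
time_s: 18.12
eef_pos: [626.0, 109.3, 91.6]
eef_rot: [-0.006, 0.707, 0.708, -0.005]
contact_force: [0.4, 0.3, 0.6]
width: 1.001
```

```bash
python3 p.py c1 629 109 40
```

```text
18.125 [626.  109.3  91.6] [-0.006  0.707  0.708 -0.005] 1.001 [0.4 0.3 0.6]
scene [256.9 208.2]
top [282.4 179.4]
```

View pics/c1.png

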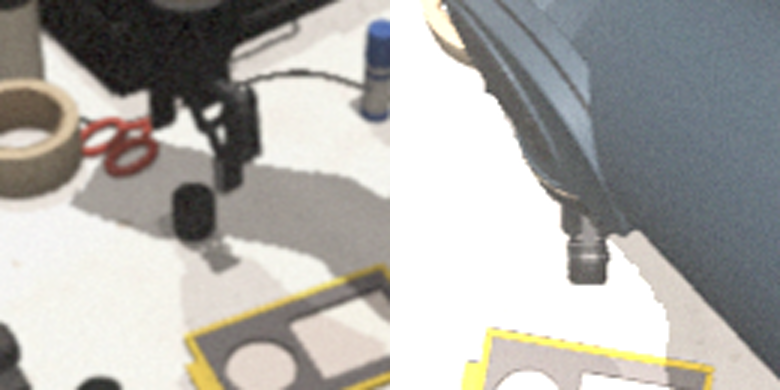

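Call:
{"method": "carry_out", "body": {
  "deltas": [
    [[-0.005, -0.005, 0, 3.5, -0.5, -40, 1], [-0.005, -0.005, 0, 3.5, -0.5, -58, 1], [-0.005, -0.005, 0, 3.5, -0.5, -58, 1], [-0.005, -0.005, 0, 3.5, -0.5, -58, 0.2], [-0.005, -0.005, 0, 3.5, -0.5, -58, 0.2], [-0.005, -0.005, 0, 3.5, -0.5, -58, 0.2], [-0.005, -0.005, 0, 3.5, -0.5, -58, 0.2], [-0.005, -0.005, 0, 3.5, -0.5, -58, 0.2], [-0.005, -0.005, 0, 3.5, -0.5, -58, 0.2]]
  ]
}}

```text
time_s: 19.35
eef_pos: [632.4, 109.7, 39.1]
eef_rot: [0.0, 0.707, 0.707, -0.001]
contact_force: [-0.8, -0.5, 7.3]
width: 0.39
```

```bash
python3 p.py c2 629 109 40
```

```text
19.35 [632.4 109.7  39.1] [ 0.     0.707  0.707 -0.001] 0.39 [-0.8 -0.5  7.3]
scene [256.9 208.2]
top [282.4 179.4]
```

View pics/c2.png

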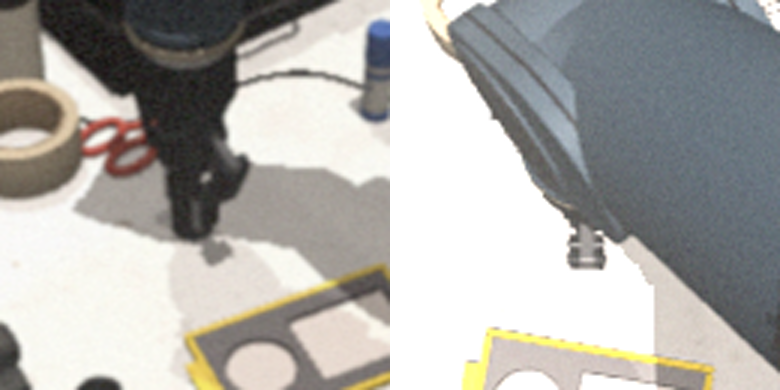

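Call:
{"method": "carry_out", "body": {
  "deltas": [
    [[0, 0, 0, 0, 0, 25, 0.2], [0, 0, 0, -10, -10, 75, 0.2], [0, 0, 0, -40, -50, 90, 0.2], [0, 0, 0, -78, -96, 90, 0.2], [0, 0, 0, -116, -143, 90, 0.2], [0, 0, 0, -154, -190, 90, 0.2], [0, 0, 0, -176, -217, 70, 0.2], [0, 0, 0, -176, -217, 25, 0.2], [0, 0, 0, -176, -217, 16, 0.2], [0, 0, 0, -176, -217, 16, 0.2]]
  ]
}}

```text
time_s: 20.7
eef_pos: [456.8, -106.6, 55.4]
eef_rot: [0.0, 0.706, 0.708, -0.001]
contact_force: [0.0, 0.0, -0.3]
width: 0.394
```

```bash
python3 p.py c3 456 -107 20
```

```text
20.7 [ 456.8 -106.6   55.4] [ 0.     0.706  0.708 -0.001] 0.394 [ 0.   0.  -0.3]
scene [370.9 219.6]
top [378.2 258.8]
```

View pics/c3.png

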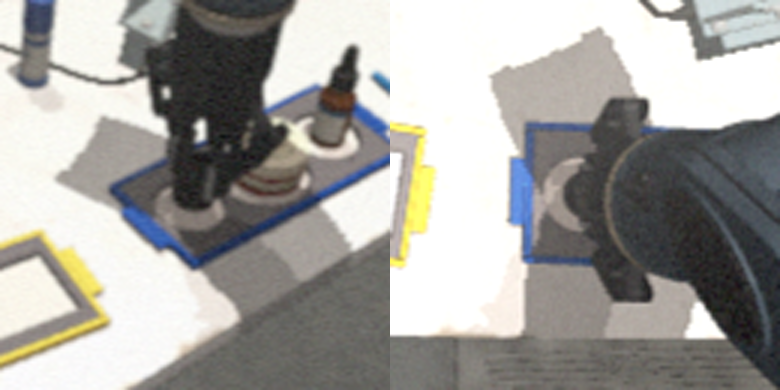

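Call:
{"method": "carry_out", "body": {
  "deltas": [
    [[0, 0, 0, 0, -1, -7, 0.2], [0, 0, 0, 0, -1, -11, 0.2], [0, 0, 0, 0, -1, -14, 0.2], [0, 0, 0, 0, -1, -14, 0.2]]
  ]
}}

```text
time_s: 21.3
eef_pos: [457.4, -107.7, 42.1]
eef_rot: [0.001, 0.706, 0.708, -0.0]
contact_force: [-0.4, -0.6, -0.8]
width: 0.395
```

Call:
{"method": "carry_out", "body": {
  "deltas": [
    [[0, 0, 0, -0.5, 0, -1.5, 0.2], [0, 0, 0, -0.5, 0, -1.5, 0.2], [0, 0, 0, -0.5, 0, -1.5, 0.2]]
  ]
}}

```text
time_s: 21.68
eef_pos: [457.4, -107.7, 41.9]
eef_rot: [0.002, 0.706, 0.708, -0.0]
contact_force: [-2.9, -0.1, 26.0]
width: 0.393
```

Call:
{"method": "carry_out", "body": {
  "deltas": [
    [[0, 0, 0, 0, 0, 0.5, 0.3], [0, 0, 0, 0, 0, 0.5, 1], [0, 0, 0, 0, 0, 0.5, 1], [0, 0, 0, 0, 0, 0.5, 1], [0, 0, 0, 0, 0, 40, 1], [0, 0, 0, 0, 0, 100, 1], [0, 0, 0, 0, 0, 150, 1], [0, 0, 0, 0, 0, 160, 1]]
  ]
}}

```text
time_s: 22.68
eef_pos: [458.7, -107.8, 204.7]
eef_rot: [0.004, 0.706, 0.708, 0.001]
contact_force: [0.7, -1.3, -1.8]
width: 1.0
```

```bash
python3 p.py c4 456 -107 20;python3 q.py black_cap_c 456 -107 3; python3 q.py stamp_c 558 333 0
```

```text
22.675 [ 458.7 -107.8  204.7] [0.004 0.706 0.708 0.001] 1.0 [ 0.7 -1.3 -1.8]
scene [370.9 219.6]
top [378.2 258.8]
scene 0.82 [366.6, 211.8, 379.8, 231.7]
top 0.62 [372.1, 249.8, 389.2, 271.0]
   (array([ 456.99943399, -107.7946384 ]), np.float64(0.0817633867263794))
   (array([ 457.32539843, -108.10502356]), np.float64(0.06459230184555054))
   (array([ 456.35902016, -108.34867582]), np.float64(0.08418256044387817))
scene 0.74 [173.5, 252.9, 206.4, 289.2]
top 0.96 [167.0, 201.2, 199.2, 220.8]
   (array([558.61142704, 333.88538983,  -6.8212619 ]), np.float64(0.12884634733200073))
   (array([558.2390483 , 335.65074075, -11.99003042]), np.float64(0.12909477949142456))
   (array([557.95759128, 332.82109439,  -5.55457611]), np.float64(0.10659492015838623))
```

View pics/c4.png

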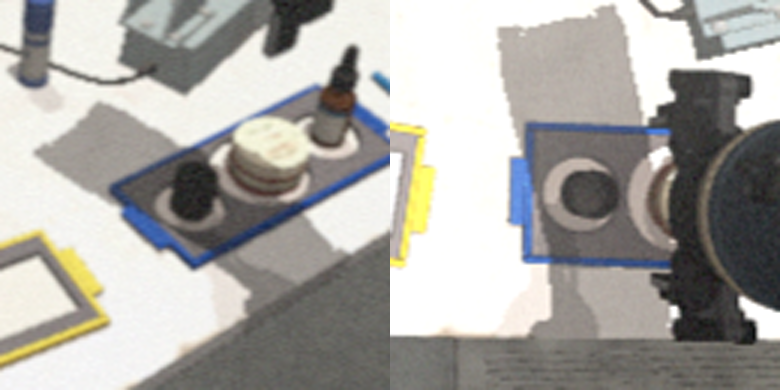

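Call:
{"method": "carry_out", "body": {
  "deltas": [
    [[0, 0, 0, 12, 55, 0, 0.65], [0, 0, 0, 24, 110, 0, 0.65], [0, 0, 0, 37, 165, 0, 0.65], [0, 0, 0, 49, 220, 0, 0.65], [0, 0, -0.05, 62, 275, 0, 0.65], [0, 0, -0.1, 75, 330, 0, 0.65], [0, 0, -0.14, 87, 385, 0, 0.65], [0, 0, -0.14, 100, 442, -10, 0.65], [0, 0, -0.14, 100, 442, -60, 0.65], [0, 0, -0.14, 100, 442, -70, 0.65]]
  ]
}}

```text
time_s: 24.42
eef_pos: [555.3, 333.5, 127.5]
eef_rot: [0.001, 0.753, 0.657, -0.004]
contact_force: [0.4, -1.3, 0.6]
width: 0.65
```

```bash
python3 p.py d1 558 334 60
```

```text
24.425 [555.3 333.5 127.5] [ 0.001  0.753  0.657 -0.004] 0.65 [ 0.4 -1.3  0.6]
scene [185.7 262.7]
top [177.  209.2]
```

View pics/d1.png

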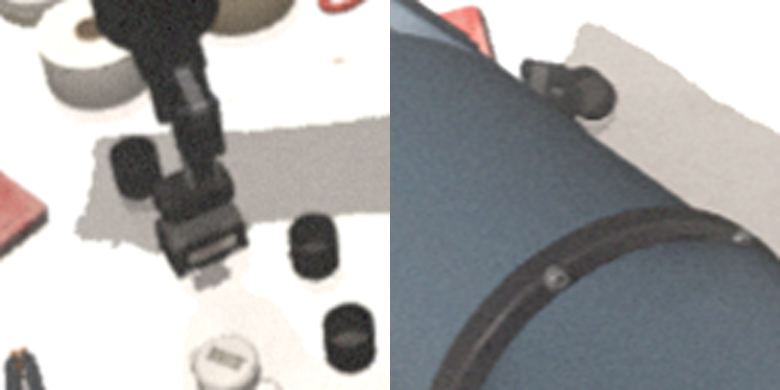

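Call:
{"method": "carry_out", "body": {
  "deltas": [
    [[0, 0, 0, 3, 0.5, -30, 0.65], [0, 0, 0, 3, 0.5, -65, 0.65], [0, 0, 0, 3, 0.5, -82, 0.65], [0, 0, 0, 3, 0.5, -82, 0.65]]
  ]
}}

```text
time_s: 25.02
eef_pos: [559.9, 333.2, 48.3]
eef_rot: [0.001, 0.754, 0.656, -0.002]
contact_force: [0.5, 0.9, 0.4]
width: 0.648
```

```bash
python3 p.py d2 558 334 40
```

```text
25.025 [559.9 333.2  48.3] [ 0.001  0.754  0.656 -0.002] 0.648 [0.5 0.9 0.4]
scene [186.9 268.8]
top [179.3 210.1]
```

View pics/d2.png

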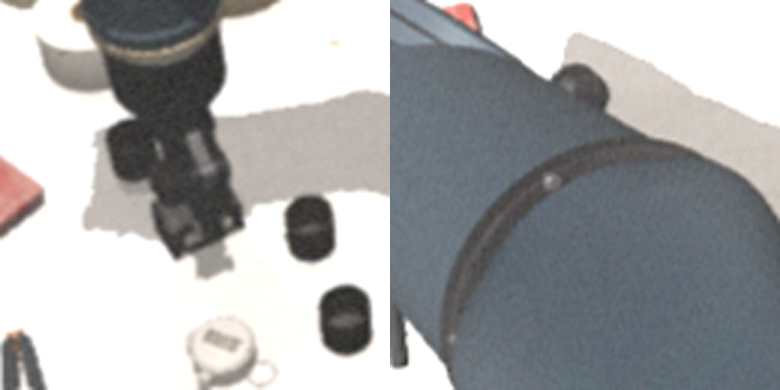

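Call:
{"method": "carry_out", "body": {
  "deltas": [
    [[0, 0, 0, -1, 0.5, -3, 0.65], [0, 0, 0, -1, 0.5, -3, 0.1], [0, 0, 0, -1, 0.5, -3, 0.1], [0, 0, 0, -1, 0.5, -3, 0.1], [0, 0, 0, -1, 0.5, -3, 0.1], [0, 0, 0, -1, 0.5, -3, 0.1], [0, 0, 0, -1, 0.5, -3, 0.1]]
  ]
}}

```text
time_s: 26.0
eef_pos: [559.7, 335.1, 48.1]
eef_rot: [0.001, 0.754, 0.657, -0.0]
contact_force: [-1.2, -1.2, 9.6]
width: 0.416
```

```bash
python3 p.py d3 558 334 40
```

```text
26.0 [559.7 335.1  48.1] [ 0.001  0.754  0.657 -0.   ] 0.416 [-1.2 -1.2  9.6]
scene [186.9 268.8]
top [179.3 210.1]
```

View pics/d3.png

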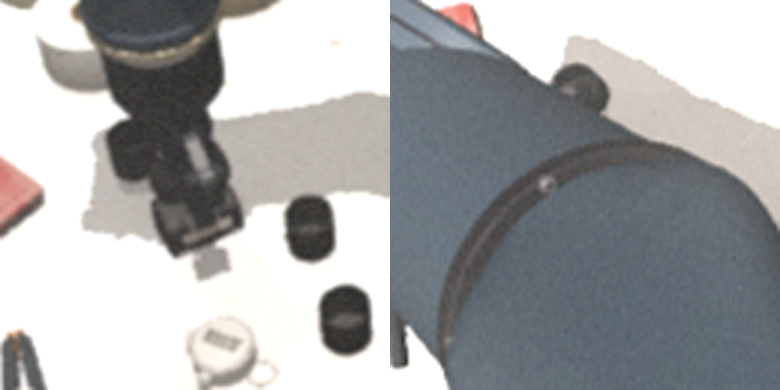

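Call:
{"method": "carry_out", "body": {
  "deltas": [
    [[0, 0, 0, 0, 0, 0, 0.6], [0, 0, 0, 0, 0, 0, 0.6], [0, 0, 0, 0, 0, 4, 0.6], [0, 0, 0, 0, 0, 5, 0.1], [0, 0, 0, 0, 0, 5, 0.1], [0, 0, 0, 0, 0, 5, 0.1], [0, 0, 0, 0, 0, 5, 0.1], [0, 0, 0, 0, 0, 5, 0.1]]
  ]
}}

```text
time_s: 27.1
eef_pos: [559.9, 335.2, 53.6]
eef_rot: [0.002, 0.754, 0.657, -0.0]
contact_force: [-1.0, -0.9, 6.3]
width: 0.386
```

```bash
python3 p.py d4 558 334 40
```

```text
27.1 [559.9 335.2  53.6] [ 0.002  0.754  0.657 -0.   ] 0.386 [-1.  -0.9  6.3]
scene [186.9 268.8]
top [179.3 210.1]
```

View pics/d4.png

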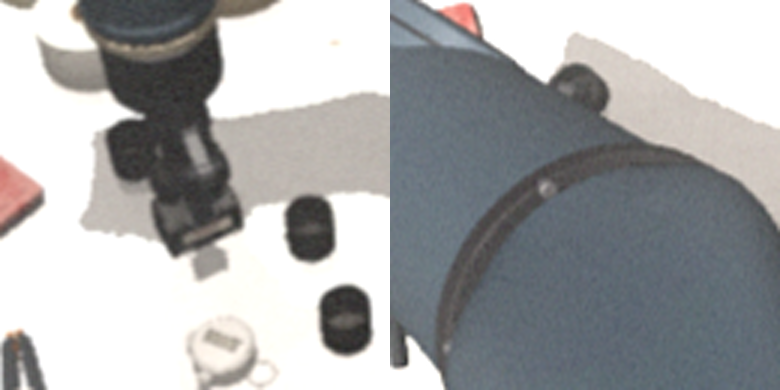

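Call:
{"method": "carry_out", "body": {
  "deltas": [
    [[0, 0, 0, 0, 0, 0, 0.6], [0, 0, 0, 0, 0, 0, 0.6], [0, 0, 0, 0, 0, 3, 0.6], [0, 0, 0, 0, 0, 3, 0.1], [0, 0, 0, 0, 0, 3, 0.1], [0, 0, 0, 0, 0, 3, 0.1], [0, 0, 0, 0, 0, 3, 0.1], [0, 0, 0, 0, 0, 3, 0.1]]
  ]
}}

```text
time_s: 28.2
eef_pos: [560.1, 335.4, 57.1]
eef_rot: [0.002, 0.754, 0.657, 0.0]
contact_force: [-1.3, -0.6, 5.2]
width: 0.385
```

Run:
```python
from plant import arm; from h import *
c=arm.camera("scene"); a=cv2.getRectSubPix(c["color"],(70,70),(190.,262.)); a=np.clip((a/255.)**.5*255,0,255).astype(np.uint8)
cv2.imwrite("pics/d5.png",cv2.resize(a,(560,560),interpolation=cv2.INTER_CUBIC)[:,:,::-1])
```

```text
(no output)
```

View pics/d5.png

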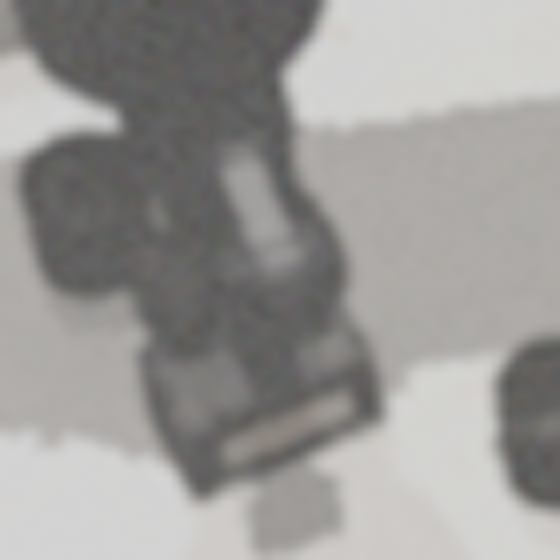

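Call:
{"method": "carry_out", "body": {
  "deltas": [
    [[0, 0, 0, 0, 0, 20, 0.1], [0, 0, 0, 0, 0, 60, 0.1], [0, 0, 0, -5, -10, 100, 0.1], [0, 0, 0, -15, -40, 100, 0.1], [0, 0, 0, -35, -92, 100, 0.1], [0, 0, -0.01, -55, -145, 100, 0.1], [0, 0, -0.02, -75, -198, 100, 0.1], [0, 0, -0.025, -92, -245, 100, 0.1], [0, 0, -0.025, -99, -262, 80, 0.1], [0, 0, -0.025, -99, -262, 80, 0.1]]
  ]
}}

```text
time_s: 29.5
eef_pos: [460.3, 71.8, 137.3]
eef_rot: [0.002, 0.763, 0.646, -0.001]
contact_force: [-0.1, 1.3, -0.7]
width: 0.39
```

```bash
python3 p.py d6 461 73 60
```

```text
29.5 [460.3  71.8 137.3] [ 0.002  0.763  0.646 -0.001] 0.39 [-0.1  1.3 -0.7]
scene [312.2 238.4]
top [298.7 256.1]
```

View pics/d6.png

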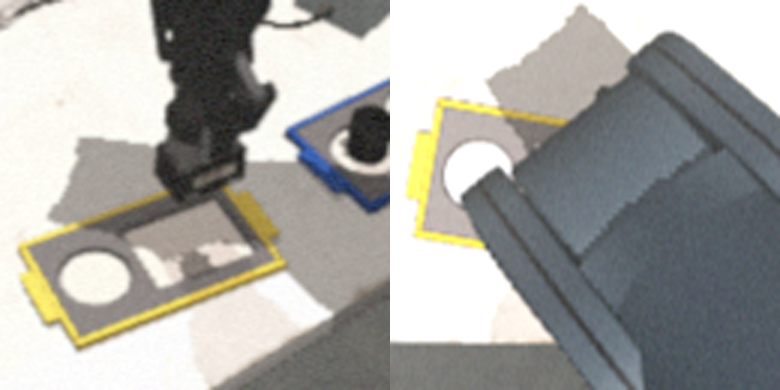

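Call:
{"method": "carry_out", "body": {
  "deltas": [
    [[0, 0, 0, 1, 1.5, -30, 0.1], [0, 0, 0, 1, 1.5, -55, 0.1], [0, 0, 0, 1, 1.5, -65, 0.1], [0, 0, 0, 1, 1.5, -65, 0.1]]
  ]
}}

```text
time_s: 30.1
eef_pos: [463.1, 76.9, 73.3]
eef_rot: [0.002, 0.762, 0.648, 0.001]
contact_force: [-0.3, 0.9, -0.5]
width: 0.388
```

```bash
python3 p.py d7 461 73 20
python3 - <<'E'
from plant import arm; from h import *
c=arm.camera("scene"); a=cv2.getRectSubPix(c["color"],(80,80),(313.,248.)); a=np.clip((a/255.)**.5*255,0,255).astype(np.uint8)
a=cv2.resize(a,(640,640),interpolation=cv2.INTER_CUBIC)
o=arm.observe()["eef_pos"]; w=-.166; Rz=np.array([[np.cos(w),-np.sin(w),0],[np.sin(w),np.cos(w),0],[0,0,1]])
for X in M["stamp_c"][::2]:
    q=(proj(c,X@Rz.T+[o[0],o[1]-1,o[2]-57.1])-[313-39.5,248-39.5])*8
    for i,j in[(0,1),(0,2),(1,3),(2,3),(4,5),(4,6),(5,7),(6,7),(0,4),(1,5),(2,6),(3,7)]: cv2.line(a,tuple(map(int,q[i])),tuple(map(int,q[j])),(0,255,0),1)
cv2.imwrite("pics/d8.png",np.clip(a,0,255)[:590,:,::-1])
E
```

```text
30.1 [463.1  76.9  73.3] [0.002 0.762 0.648 0.001] 0.388 [-0.3  0.9 -0.5]
scene [311.1 250.3]
top [297.7 255.7]
```

View pics/d8.png

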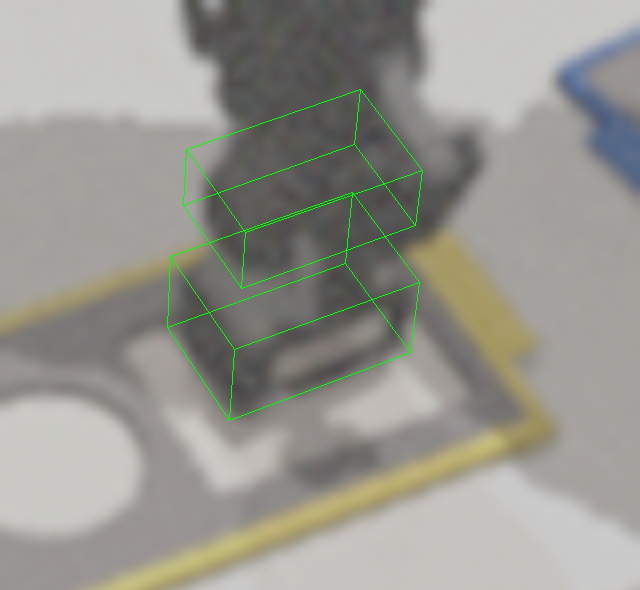

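View pics/d7.png

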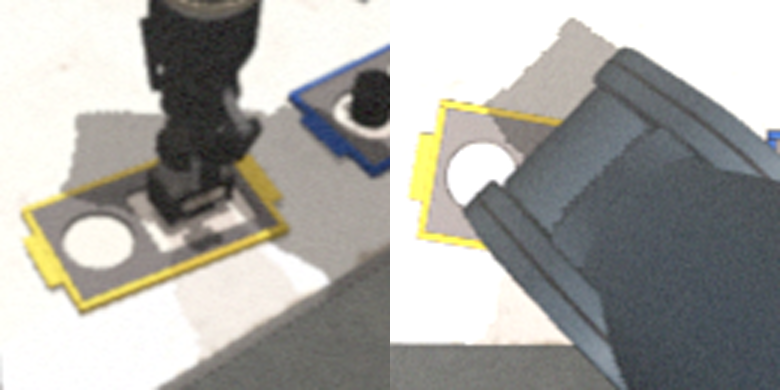

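Call:
{"method": "carry_out", "body": {
  "deltas": [
    [[0, 0, 0, -1.5, -4, -4, 0.1], [0, 0, 0, -1.5, -4, -9, 0.1], [0, 0, 0, -1.5, -4, -12, 0.1], [0, 0, 0, -1.5, -4, -12, 0.1]]
  ]
}}

```text
time_s: 30.75
eef_pos: [461.8, 72.4, 61.7]
eef_rot: [0.002, 0.762, 0.647, 0.001]
contact_force: [0.6, -0.5, -1.3]
width: 0.392
```

Call:
{"method": "carry_out", "body": {
  "deltas": [
    [[0, 0, 0, 0, 0, -1.5, 0.1], [0, 0, 0, 0, 0, -2, 0.1], [0, 0, 0, 0, 0, -2, 0.1]]
  ]
}}

```text
time_s: 31.12
eef_pos: [462.0, 72.6, 60.1]
eef_rot: [0.002, 0.762, 0.648, 0.002]
contact_force: [-0.2, -0.1, 5.2]
width: 0.388
```

```bash
python3 p.py d9 461 73 20
```

```text
31.125 [462.   72.6  60.1] [0.002 0.762 0.648 0.002] 0.388 [-0.2 -0.1  5.2]
scene [311.1 250.3]
top [297.7 255.7]
```

View pics/d9.png

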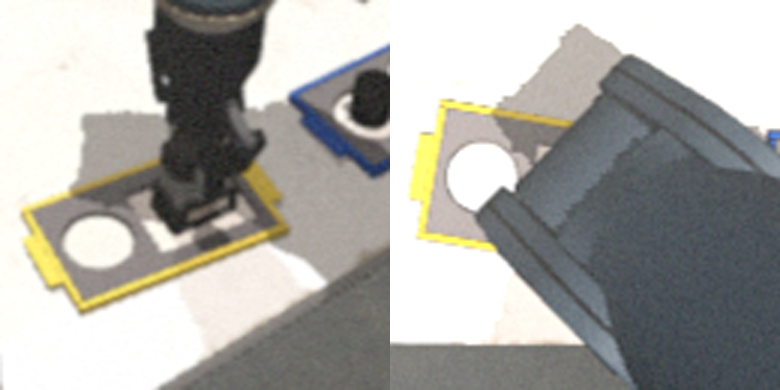

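Contact at the expected height (60.1 mm, 5 N). Release and rise.

Call:
{"method": "carry_out", "body": {
  "deltas": [
    [[0, 0, 0, 0, 0, 0, 0.3], [0, 0, 0, 0, 0, 0, 0.8], [0, 0, 0, 0, 0, 0, 1], [0, 0, 0, 0, 0, 0, 1], [0, 0, 0, 0, 0, 40, 1], [0, 0, 0, 0, 0, 100, 1], [0, 0, 0, 0, 0, 140, 1], [0, 0, 0.08, 20, -55, 140, 1], [0, 0, 0.16, 40, -110, 140, 1], [0, 0, 0.16, 40, -110, 140, 1]]
  ]
}}

```text
time_s: 32.48
eef_pos: [502.7, -42.7, 199.5]
eef_rot: [0.002, 0.71, 0.704, 0.001]
contact_force: [-0.6, 1.0, -0.6]
width: 1.0
```

```bash
python3 p.py d10 461 73 20; python3 q.py stamp_c 461 73 3;python3 q.py glue_c 658 -105 0
```

```text
32.475 [502.7 -42.7 199.5] [0.002 0.71  0.704 0.001] 1.0 [-0.6  1.  -0.6]
scene [311.1 250.3]
top [297.7 255.7]
scene 0.63 [297.9, 227.2, 328.0, 264.9]
top 0.57 [287.9, 248.0, 315.6, 267.5]
   (array([462.27199914,  72.6999571 ,  -3.75133402]), np.float64(0.12299537658691406))
   (array([461.20282883,  72.67608434,   6.96211757]), np.float64(0.14309608936309814))
   (array([462.262275  ,  72.33441608,  -1.68007823]), np.float64(0.0902448296546936))
scene 0.63 [312.5, 152.4, 323.8, 187.0]
top 0.64 [366.3, 155.3, 393.0, 177.7]
   (array([ 658.68900317, -104.86564547]), np.float64(0.139064222574234))
   (array([ 658.0334134 , -105.00804462]), np.float64(0.171184241771698))
   (array([ 658.1276109 , -103.70640552]), np.float64(0.10090219974517822))
```

View pics/d10.png

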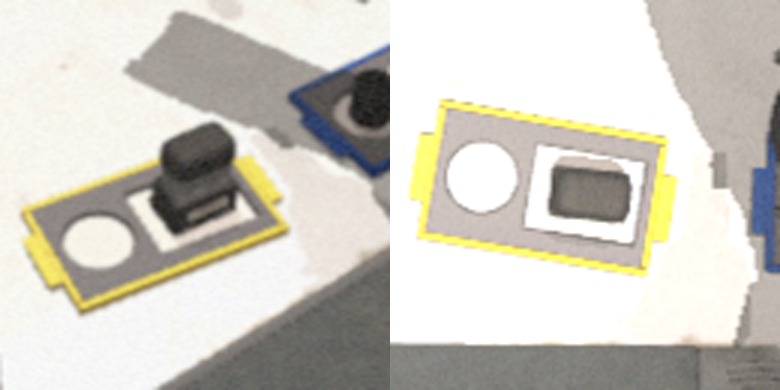

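Call:
{"method": "carry_out", "body": {
  "deltas": [
    [[0, 0, 0, 45, -18, 0, 1], [0, 0, 0, 95, -38, 0, 1], [0, 0, 0, 140, -56, 0, 1], [0, 0, 0, 157, -62, -10, 1], [0, 0, 0, 157, -62, -40, 1], [0, 0, 0, 157, -62, -50, 1], [0, 0, 0, 157, -62, -50, 1]]
  ]
}}

```text
time_s: 33.85
eef_pos: [658.6, -98.4, 149.9]
eef_rot: [0.002, 0.707, 0.707, 0.002]
contact_force: [-0.4, 0.2, 0.3]
width: 1.0
```

```bash
python3 p.py e1 658 -105 60
```

```text
33.85 [658.6 -98.4 149.9] [0.002 0.707 0.707 0.002] 1.0 [-0.4  0.2  0.3]
scene [319.1 164.1]
top [381.1 165.8]
```

View pics/e1.png

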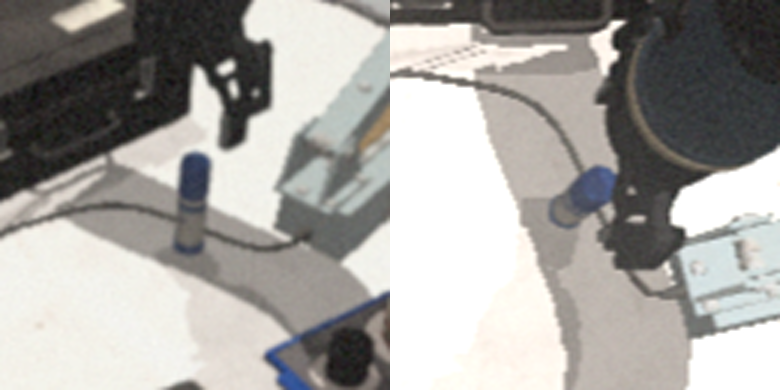

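Call:
{"method": "carry_out", "body": {
  "deltas": [
    [[0, 0, 0, -0.5, -6, -15, 1], [0, 0, 0, -0.5, -6, -55, 1], [0, 0, 0, -0.5, -6, -88, 1], [0, 0, 0, -0.5, -6, -88, 1], [0, 0, 0, -0.5, -6, -88, 0], [0, 0, 0, -0.5, -6, -88, 0], [0, 0, 0, -0.5, -6, -88, 0], [0, 0, 0, -0.5, -6, -88, 0], [0, 0, 0, -0.5, -6, -88, 0], [0, 0, 0, -0.5, -6, -88, 0]]
  ]
}}

```text
time_s: 35.2
eef_pos: [659.3, -104.5, 64.4]
eef_rot: [0.003, 0.707, 0.707, 0.003]
contact_force: [-1.6, 0.6, 5.8]
width: 0.305
```

```bash
python3 p.py e2 658 -105 60
```

```text
35.2 [ 659.3 -104.5   64.4] [0.003 0.707 0.707 0.003] 0.305 [-1.6  0.6  5.8]
scene [319.1 164.1]
top [381.1 165.8]
```

View pics/e2.png

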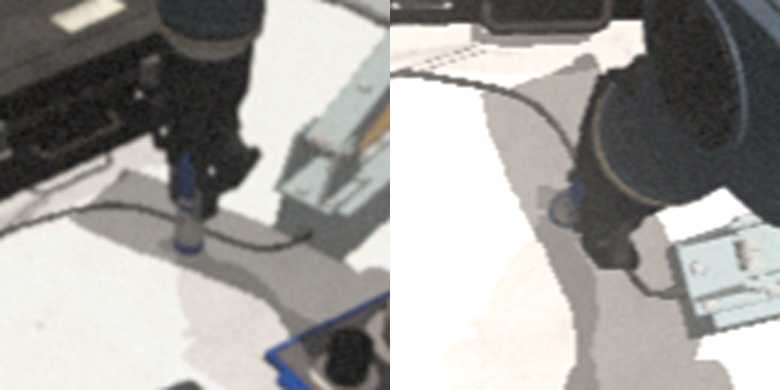

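Call:
{"method": "carry_out", "body": {
  "deltas": [
    [[0, 0, 0, 0, 0, 25, 0], [0, 0, 0, 0, 0, 75, 0], [0, 0, 0, -10, 10, 115, 0], [0, 0, 0, -45, 55, 115, 0], [0, 0, 0, -77, 105, 115, 0], [0, 0, 0, -108, 153, 115, 0], [0, 0, 0, -140, 200, 115, 0], [0, 0, 0, -170, 240, 115, 0], [0, 0, 0, -185.5, 254.5, 90, 0], [0, 0, 0, -185.5, 254.5, 70, 0]]
  ]
}}

```text
time_s: 36.55
eef_pos: [472.7, 151.7, 134.6]
eef_rot: [0.003, 0.706, 0.708, 0.003]
contact_force: [1.3, -0.6, -0.4]
width: 0.307
```

```bash
python3 p.py e3 473 150 40
```

```text
36.55 [472.7 151.7 134.6] [0.003 0.706 0.708 0.003] 0.307 [ 1.3 -0.6 -0.4]
scene [280.5 256.1]
top [262.8 250. ]
```

View pics/e3.png

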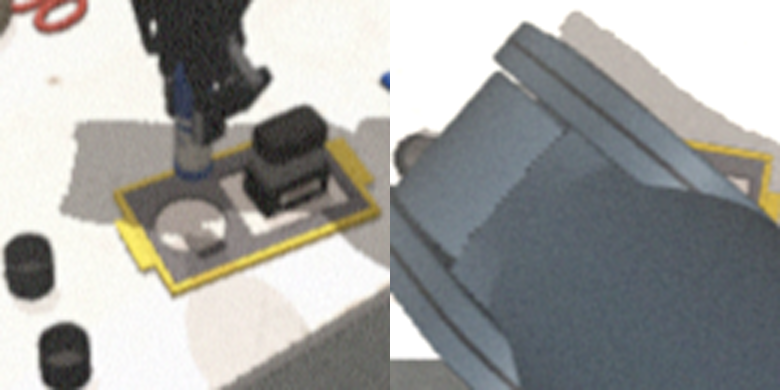

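Call:
{"method": "carry_out", "body": {
  "deltas": [
    [[0, 0, 0, 1, -1, -35, 0], [0, 0, 0, 1, -1, -55, 0], [0, 0, 0, 1, -1, -57, 0], [0, 0, 0, 1, -1, -57, 0]]
  ]
}}

```text
time_s: 37.15
eef_pos: [474.4, 149.0, 77.4]
eef_rot: [0.003, 0.707, 0.707, 0.002]
contact_force: [-0.6, 0.4, -2.0]
width: 0.308
```

```bash
python3 p.py e4 473 150 20
```

```text
37.15 [474.4 149.   77.4] [0.003 0.707 0.707 0.002] 0.308 [-0.6  0.4 -2. ]
scene [280.4 262. ]
top [263.1 249.9]
```

View pics/e4.png

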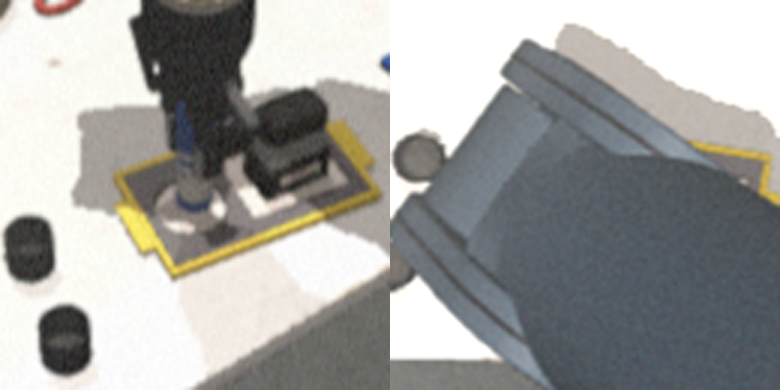

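Call:
{"method": "carry_out", "body": {
  "deltas": [
    [[0, 0, 0, -0.5, 1, -5, 0], [0, 0, 0, -0.5, 1, -9, 0], [0, 0, 0, -0.5, 1, -10, 0], [0, 0, 0, -0.5, 1, -10.5, 0], [0, 0, 0, -0.5, 1, -10.5, 0]]
  ]
}}

```text
time_s: 37.88
eef_pos: [473.9, 150.1, 67.3]
eef_rot: [0.003, 0.707, 0.707, 0.002]
contact_force: [-1.4, 0.5, 7.6]
width: 0.307
```

Floor contact (7.6 N). Release, rise and retreat.

Call:
{"method": "carry_out", "body": {
  "deltas": [
    [[0, 0, 0, 0, 0, 0, 0.4], [0, 0, 0, 0, 0, 0, 1], [0, 0, 0, 0, 0, 0, 1], [0, 0, 0, 0, 0, 0, 1], [0, 0, 0, 0, 0, 40, 1], [0, 0, 0, 0, 0, 100, 1], [0, 0, 0, 0, 0, 150, 1], [0, 0, 0, 35, -45, 160, 1], [0, 0, 0, 70, -90, 160, 1], [0, 0, 0, 105, -130, 160, 1]]
  ]
}}

```text
time_s: 39.12
eef_pos: [579.8, 18.1, 227.7]
eef_rot: [0.004, 0.707, 0.707, 0.002]
contact_force: [1.4, 0.7, 0.6]
width: 1.001
```

Call:
{"method": "carry_out", "body": {
  "deltas": [
    [[0, 0, 0, 0, -40, 40, 1], [0, 0, 0, 0, -80, 80, 1], [0, 0, 0, 0, -80, 80, 1]]
  ]
}}

```text
time_s: 39.5
eef_pos: [581.0, -65.8, 310.1]
eef_rot: [0.006, 0.709, 0.705, 0.003]
contact_force: [-0.1, 0.0, -0.9]
width: 0.999
```

```bash
python3 q.py glue_c 473 150 3
python3 - <<'E'
from plant import arm; import cv2,numpy as np
print(arm.observe()["time_s"])
for n in("scene","top"):
    c=arm.camera(n); b=np.clip(c["color"]*1.5,0,255).astype(np.uint8)[:,:,::-1]
    b=b[130:350,130:450] if n=="scene" else b[120:320,130:490]
    cv2.imwrite(f"pics/{n}9.png",cv2.resize(b,None,fx=2.2,fy=2.2,interpolation=cv2.INTER_CUBIC))
E
```

```text
top 0.62 [253.9, 243.8, 272.9, 256.5]
   (array([473.28370311, 149.3743189 ]), np.float64(0.1156201958656311))
   (array([473.28370311, 149.3743189 ]), np.float64(0.1156201958656311))
39.7
```

View pics/scene9.png

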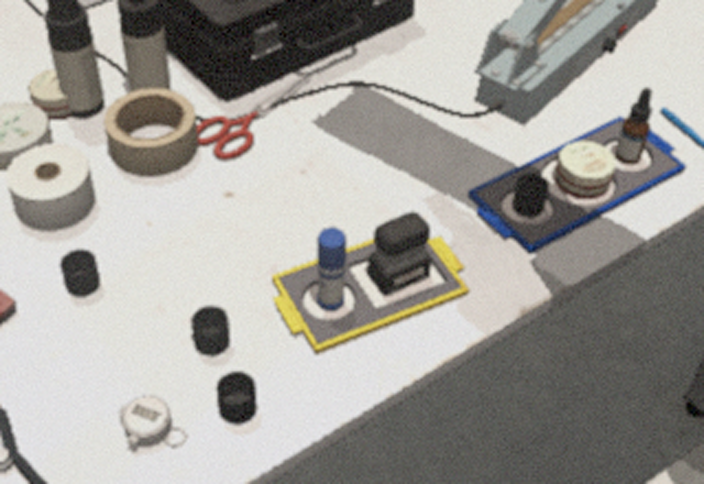

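View pics/top9.png

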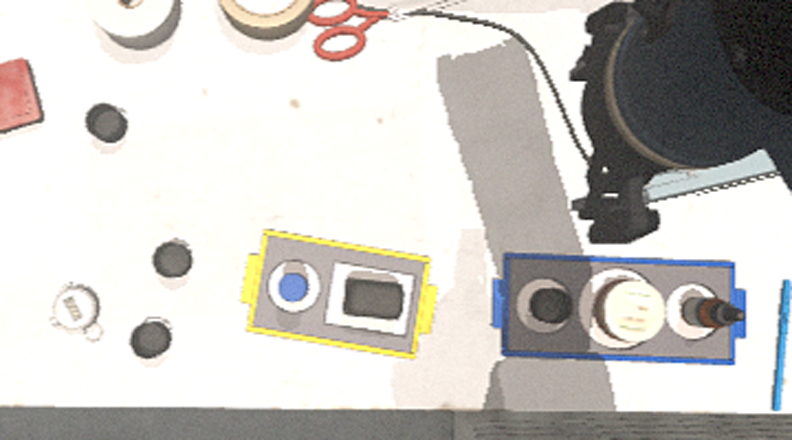

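Run:
```python
from plant import arm
print(arm.hand_in())
```

```text
the job is handed in; nothing more can be done
None
```

Both kits are made up and the job is handed in, at about 40 s on the robot's clock. I placed the things in the order asked: pot, dropper bottle, black cap (the one farthest right), date stamp, glue stick.

**Final check:** the last pictures show all five upright in their pockets. The tally counter, the other three caps and the things at the back look undisturbed, and the gripper is open, above and clear of everything. The fitted positions and the floor contacts felt before letting go agree with this.

**Weaker points:**
- **Pot:** it sits about 4 mm off the centre of its pocket, which allows 10 mm. I set it down without feeling a clear contact with the floor, so that rests on the pictures.
- **Stamp:** I meant to grip it at the waist, but the first try closed on the foot, and the jaw width suggests the grip I carried it with was on its top part. It stands about 0.1 rad out of line with its pocket, well within the room there.
- **Stamp angle:** the two cameras disagreed by about 0.17 rad on this angle, and the stamp fits either way.
- **Glue stick:** the last detection found it only in the top view; I checked the scene view by eye.

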